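# Dial open the spare-parts strongbox

## Task

Open the shop's strongbox with its dial: turn it left to 2, then right to 5, then slowly left again: the red bolt drops in and, a little further on, the dial comes up firmly against its stop. The lock is worn, so that comes anywhere between 5 and 2; bring the dial right up to the stop, but push no harder once you feel it, as the bolt bears only a light hand. Then slide the blue lid left, all the way open, and let go, leaving the bench's other things where they are.

Things in the scene. Friction and masses are not known exactly. Their poses are not given: they have to be found in the camera images.
- strongbox: grey steel strongbox fixed to the bench, 210 x 280 mm (its x -110 to +100, y -140 to +140), flat top (deck) 100 mm above the bench. Origin on the bench; x away from the robot, y left, z up. Dial axis at x -60, y 0; red bolt at x 0, y 0; blue lid over the far right part. Two small loose things stand on the near corners of the deck.
- dial_grip (a point): the dial: black bar 44 mm long (this point's x, towards the pointer end: white line), 16 mm thick (y), on a steel skirt 54 mm across. Point on the vertical axis, 37 mm above the deck; bar from 12 to 50 mm above it. Pinch the 16 mm with fingertips at least 18 mm above the deck (bolt beside it is 15 mm high). Turns with 0.1 to 0.25 N m, no end stops, stays as left.
- pointer (a point): tip of the dial's pointer (red line on the skirt), 28 mm from the dial axis, 3 mm above the deck. The dial reads number n when this point is at the inner end of tick n. Left means counter-clockwise seen from above, right clockwise.
- mark0 (a point): inner end of the tick for number 0 (wide red), 28 mm from the dial axis on its strongbox +x side. The fixed black scale has 12 ticks numbered 0 to 11 clockwise seen from above, 30 degrees apart like a clock face (0 = twelve, far side); 3, 6, 9 are long yellow, the others short white.
- mark2 (a point): inner end of the tick for number 2. The dial starts between 4.5 and 7.5; turn left to 2 (may be done in two grasps), stopping within 5 degrees. Having overrun it, turn right to past 8 and dial afresh from there.
- mark5 (a point): inner end of the tick for number 5. From 2 turn right straight to 5, stopping within 5 degrees.
- mark3 (a point): inner end of the tick for number 3. The lock is worn: turning left from 5 the bolt drops in anywhere from 16 to 59 degrees after 5, elsewhere every time; some 7 degrees later the dial stops dead (always before 2). Torque, under 0.25 N m till then, climbs there by 0.1 N m per degree; 0.1 to 0.3 N m is firmly on the stop, above about 0.4 N m the bolt is overloaded (15 N).
- bolt: red spring bolt, 22 x 12 mm, top 15 mm above the deck, between dial and lid. Its origin is at the strongbox origin while locked; when the combination is right it springs 8 mm towards the dial (strongbox -x) by itself, and so frees the lid.
- lid (a joint): travel of the blue lid in m: 0 shut, 0.10 fully open at its stop; it slides towards the strongbox +y (left) and takes about 3 N to move. While the bolt is in it, it must not be forced.
- lid_handle (a point): the lid's handle: a black bar 46 mm along the strongbox x, 14 mm thick along its y, 40 mm tall above the lid plate (top 45 mm above the deck); the point is on the bar's centre line, 12 mm under its top, 33 mm above the deck. The lid's plate is 90 x 135 x 5 mm.
- remote_a: black remote control, 45 x 160 x 18 mm, long side along its y; origin under its centre
- remote_b: dark grey remote control, 45 x 160 x 18 mm, long side along its y; origin under its centre
- wire_spool: small aluminium wire spool, 32 mm across, 26 mm high, standing on the near left part of the strongbox deck; origin under its centre
- heat_sink: small finned aluminium heat sink, 30 x 30 x 21 mm, on the near right part of the strongbox deck; origin under its centre
- screwdriver: screwdriver, 190 mm long, along its x, handle to -x; origin under its middle
- circuit_board: green circuit board, 140 x 100 mm, 24 mm high with its parts; origin under its centre

How it is judged:
By the outcome, as a careful person would: the job done as asked, in the order asked, and still so for the second after the job is handed in, with the robot touching nothing.
It also fails if it takes over 69 s, if anything falls off the work surface, if the arm or the gripper's body presses on something with over 40 N, if the wrist force passes 120 N, or if a joint passes its speed limit or range.

## Robot

A 6-joint arm with a two-finger parallel gripper is mounted at the origin on the work surface. World frame = base frame: x ahead of the robot, y to its left, z up, the work surface at z = 0. Lengths are in mm, angles in rad, forces in N, time in s.
With the tool pointing down it reaches from about 300 to 775 mm from the base axis. Payload 14.6 kg.
Tool frame: the origin (TCP) lies on the centre line of the jaws, within the pads' length; the fingertips stand manip.tcp_to_tips ahead of it and the grasp point (between the pads) lies 5 mm behind it (manip.tcp_to_tips is the distance from the TCP to the fingertips, in mm); z points along the fingers, y is the direction in which the jaws open and shut (so a half turn about z gives the same grasp; the last joint's range is limited). The gripper opens to 94 mm and grips with 3 to 60 N. Pads are 16 mm wide; open, the fingers measure 119 mm over their backs; the gripper's body (75 mm by 177 mm) begins 78 mm behind the grasp point.
Start: joints at [1.039, 0.3, 1.521, -0, 1.321, -0.067], TCP at [246.53, 491.642, 219.446] pointing down, gripper open.
Joint ranges: [-3.03, 3.03], [-0.79, 2.21], [0.23, 2.52], [-1.04, 4.18], [0, 3.07], [-2.55, 2.55]. Speed limits (rad/s): [2.22, 2.22, 2.57, 3.14, 3.14, 3.14].

## Interface

Orientations are given as [roll, pitch, yaw] about the fixed x, y, z axes, in that order (R = Rz(yaw) Ry(pitch) Rx(roll)).
In Python, from cell import manip, optics, workorder gives the robot as it stands. The module is installed in compiled form; this text tells all that it offers.
- The arm moves only by the tool jog_arm, never from a script. Its argument "deltas" is text: rows parted by semicolons, each of 5 numbers parted by spaces: the shift along the tool's x, y, z in mm, then the turn about the tool's z in rad, then the finger opening in mm, from 0 to 94. In form: tx ty tz twist grip; .... A call has exactly 10 rows; each row is the pose to reach, as a shift and turn from the pose commanded when the call began, along the tool's axes at that moment; what a row does not reach only later rows make up. A row lasts 1/8 s, in which the tool goes at most 62.5 mm and 10.7 degrees, less where a joint would pass 70% of its speed; a pose out of reach is approached as far as the arm can. A call with a gripper value outside its range is refused whole. The fingers move at their own pace and stop on an object; "squeeze" is the grip in N (left out, the last holds). Time passes only in rows, so rows that repeat a pose let the fingers close, or fill a call up. It gives the time, the measured TCP pose, the force and the opening at its end, in the units of the state.
- manip.read_state(): the state, without advancing time (a new reading comes with each control period).
- optics.camera(name): name is "scene" or "top"; returns (picture, depth): 420x560x3 uint8, red, green, blue; 420x560 float32, mm along the optical axis (not along the pixel's ray), 0 where there is no reading.
- optics.get_calibration(name): a dict with "intrinsics" (3x3 intrinsics, pixels), "R" (3x3) and "t" (3): a world point X has camera coordinates R X + t. Camera axes: x right, y down, z forward; pixel columns grow to the right and rows downward; lengths in mm; the calibration is good to about 2 mm. A picture is of the moment at which its call begins. get_calibration takes no time and is no camera call.
- workorder.sign_off(): hands the job in, once; it reports no verdict.
The state is a dict: "clock": time; "joints": joint angles; "qd": joint speeds; "effort": joint torques, N m; "eef_pos": TCP position; "eef_rot": TCP orientation; "wrist_force": force on the tool from outside, world axes, zero at the start; "moment": the same for the moment, N m; "finger_gap": finger opening in mm.
Only numpy, scipy, OpenCV 4.12 (cv2) and the standard library are available. Lean on these libraries where they do the work, as an engineer would, in place of code of your own. Each camera call takes 0.05 s, during which the arm holds its last target.

## Working session

There is one attempt and no reset: what is moved stays moved. The work goes in short steps, Python scripts to look and compute and a tool call to move; the robot and the scene stay as the last step left them, time stands still between calls to the robot, and variables do not carry over. Pictures are saved under pics/ and viewed, and the job is handed in when it is done.

Besides the shell and the picture viewer there is one more tool, called after "Emit:" as name(argument=value, ...), one argument or row to a line, values as JSON. jog_arm: Moves the arm, as the interface text tells. Its arguments: {"type":"object","properties":{"deltas":{"type":"string"},"squeeze":{"type":"number"}},"required":["deltas"]}

```bash
mkdir -p pics; python3 - <<'E'
from cell import manip, optics, workorder
import cv2,numpy as np
s=manip.read_state();print(s,manip.tcp_to_tips)
for n in("scene","top"):
    p,d=optics.camera(n);cv2.imwrite(f"pics/{n}0.png",p[:,:,::-1]);np.savez(f"pics/{n}0.npz",p=p,d=d)
    print(optics.get_calibration(n))
E
```

```text
{'clock': 0.0, 'joints': array([ 1.03939736e+00,  3.00454149e-01,  1.52154941e+00,  8.42199472e-06,
        1.32067863e+00, -6.65991237e-02]), 'qd': array([-0.00076103,  0.00029099, -0.00041626,  0.00139775,  0.0017659 ,
       -0.00043949]), 'effort': array([ 5.34827086e-05, -5.31811917e+01, -3.52742350e+01,  7.08591426e-02,
        2.43961997e-02, -7.54084249e-05]), 'eef_pos': array([246.41843075, 491.45367544, 218.90900954]), 'eef_rot': array([-3.14050607e+00, -8.06483586e-05,  2.67679068e+00]), 'wrist_force': array([ 0.27245459, -0.25652243, -0.20027487]), 'moment': array([-0.02809809,  0.02939576, -0.00740646]), 'finger_gap': 93.80139608530115} 14.0
{'intrinsics': array([[473.73305041,   0.        , 279.54642924],
       [  0.        , 473.73305041, 213.71026778],
       [  0.        ,   0.        ,   1.        ]]), 'R': array([[ 0.53602953,  0.84393813, -0.02099466],
       [ 0.58710932, -0.39054354, -0.70906868],
       [-0.60660942,  0.36775559, -0.70482681]]), 't': array([-249.06995047, -226.24491571, 1589.36432331])}
{'intrinsics': array([[489.85097933,   0.        , 282.08558877],
       [  0.        , 489.85097933, 206.82488488],
       [  0.        ,   0.        ,   1.        ]]), 'R': array([[-4.16226424e-04, -9.99936584e-01,  1.12541225e-02],
       [-9.84415971e-01, -1.56938137e-03, -1.75848609e-01],
       [ 1.75855119e-01, -1.11519308e-02, -9.84352890e-01]]), 't': array([   3.54456856,  501.09389354, 1382.13607305])}
```

View pics/top0.png

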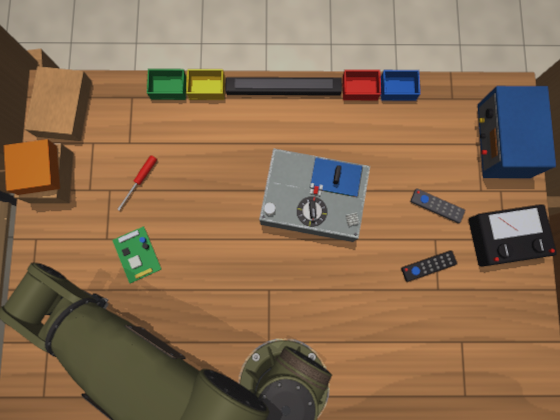

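View pics/scene0.png

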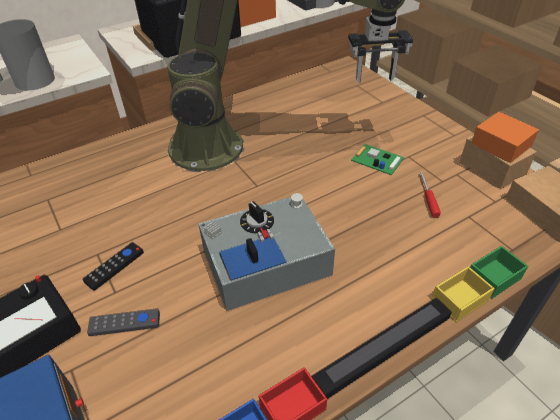

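```bash
cat >h.py <<'E'
import cv2,numpy as np
from cell import manip, optics
def ray(n,u,v,z):
    c=optics.get_calibration(n);K,R,t=c["intrinsics"],c["R"],c["t"]
    d=R.T@np.linalg.inv(K)@np.array([u,v,1.]);o=-R.T@t
    return o+d*(z-o[2])/d[2]
def proj(n,X):
    c=optics.get_calibration(n);q=c["intrinsics"]@(c["R"]@np.array(X,float)+c["t"]);return q[:2]/q[2]
E
python3 - <<'E'
from h import *
p=np.load("pics/top0.npz")["p"];s=np.load("pics/scene0.npz")["p"]
cv2.imwrite("pics/t1.png",cv2.resize(p[145:245,255:375],None,fx=6,fy=6,interpolation=cv2.INTER_CUBIC)[:,:,::-1])
cv2.imwrite("pics/s1.png",cv2.resize(s[185:315,190:340],None,fx=5,fy=5,interpolation=cv2.INTER_CUBIC)[:,:,::-1][:600])
E
```

```text
(no output)
```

View pics/t1.png

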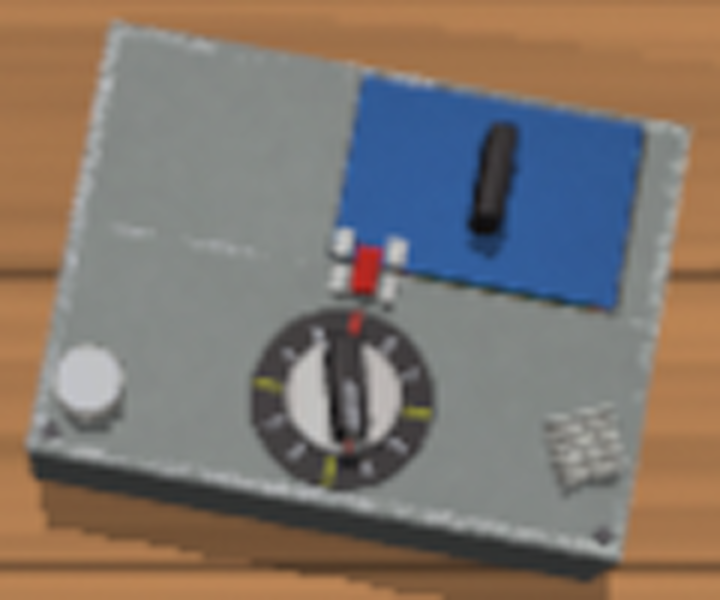

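View pics/s1.png

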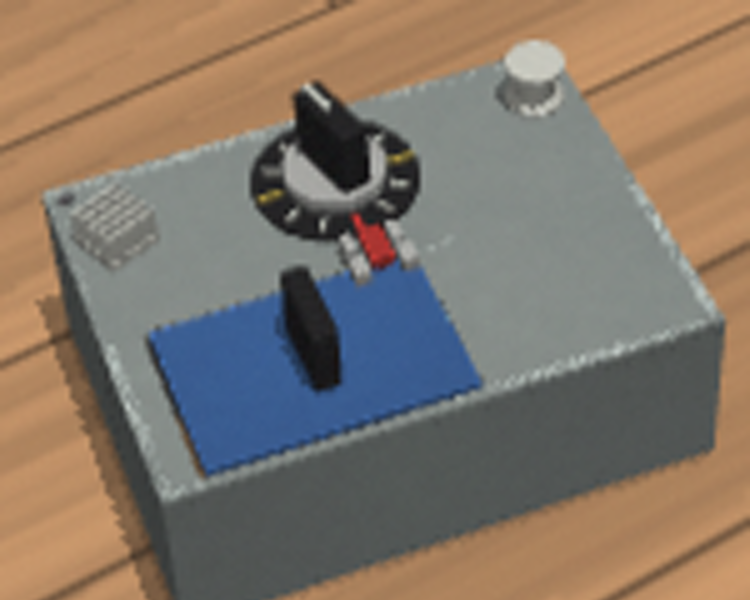

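```bash
cat >fit.py <<'E'
from h import *
def cloud(n,d):
    c=optics.get_calibration(n);K,R,t=c["intrinsics"],c["R"],c["t"]
    v,u=np.mgrid[0:420,0:560];P=np.stack([(u-K[0,2])/K[0,0]*d,(v-K[1,2])/K[1,1]*d,d],-1)
    return (P-t)@R
if __name__=="__main__":
  for n in("top","scene"):
    z=np.load(f"pics/{n}0.npz");W=cloud(n,z["d"]);p=z["p"].astype(int)
    ok=(z["d"]>0)&(abs(W[...,2]-100)<8)&(abs(W[...,0]-520)<250)&(abs(W[...,1])<250)
    m=ok.astype(np.uint8)
    nl,l,st,ce=cv2.connectedComponentsWithStats(m);k=1+np.argmax(st[1:,4]);m=l==k
    print(n,st[k],np.median(W[m][:,2]),np.percentile(W[m][:,2],[5,95]))
    pts=W[m][:,:2].astype(np.float32);r=cv2.minAreaRect(pts);print(r);
    # edge lines: ray plane
    cs,_=cv2.findContours(m.astype(np.uint8),cv2.RETR_EXTERNAL,cv2.CHAIN_APPROX_NONE)
    c=max(cs,key=len)[:,0];q=np.array([ray(n,u,v,100)[:2] for u,v in c])
    r=cv2.minAreaRect(q.astype(np.float32));print(r)
    H=W[...,2];reg=ok*0
    a=(H>115)&(H<160)&(abs(W[...,0]-430)<200)&(abs(W[...,1])<200)
    nl,l,st,ce=cv2.connectedComponentsWithStats(a.astype(np.uint8))
    for i in range(1,nl):
        if st[i,4]>6: print(st[i],W[l==i].mean(0),H[l==i].max(),p[l==i].mean(0))
    blue=(p[...,2]>1.5*p[...,0])&(p[...,2]>p[...,1]*1.3)&(abs(W[...,2]-105)<8)&(abs(W[...,0]-520)<250)&(abs(W[...,1])<250)
    print("blue",blue.sum(),cv2.minAreaRect(W[blue][:,:2].astype(np.float32)))
    red=(p[...,0]>130)&(p[...,1]<0.5*p[...,0])&(abs(W[...,2]-105)<25)&(abs(W[...,0]-520)<250)&(abs(W[...,1])<250)
    for v,u in np.argwhere(red): print((u,v),W[v,u].round(),p[v,u])
E
python3 fit.py
```

```text
top [ 260  148  110   90 6163] 101.63894589357378 [ 96.43949005 106.80010212]
((533.8099975585938, -88.93045043945312), (280.73858642578125, 211.36839294433594), 79.46640014648438)
((533.2041625976562, -88.69259643554688), (280.1011047363281, 211.8507080078125), 79.3846664428711)
[333 165   9  19 107] [ 575.55549522 -146.62810925  141.91821972] 153.1565145669975 [43.75700935 46.53271028 55.58878505]
[314 186   5   8  23] [538.51742879 -89.54306027 117.58953736] 122.3824716252863 [164.43478261  49.17391304  51.82608696]
[305 200  17  20 156] [476.7672149  -78.56479065 140.1366214 ] 157.69906248031998 [98.32051282 94.78205128 95.21153846]
[264 202  12  12 102] [484.97863673  38.6628934  126.85127631] 133.37139528605587 [183.68627451 184.79411765 187.20588235]
[347 213  10   3  12] [ 468.48459888 -185.68177037  120.23189258] 124.46471290258435 [140.66666667 142.5        138.33333333]
[347 215  10   3  10] [ 462.05315568 -186.05261518  121.2458777 ] 126.86637899911561 [144.5 144.  139.3]
[348 217   9   3   9] [ 455.66207906 -187.35192299  120.62979165] 125.8176079592077 [148.66666667 148
[... 4751 characters left out ...]
13.] [169  51  47]
(np.int64(266), np.int64(234)) [545. -87. 111.] [169  52  49]
(np.int64(267), np.int64(234)) [550. -87. 116.] [171  54  51]
(np.int64(264), np.int64(235)) [547. -94. 113.] [168  54  49]
(np.int64(265), np.int64(235)) [547. -91. 112.] [170  53  48]
(np.int64(266), np.int64(235)) [553. -92. 118.] [172  54  51]
(np.int64(267), np.int64(235)) [551. -88. 113.] [170  54  51]
(np.int64(268), np.int64(235)) [555. -87. 116.] [179  62  58]
(np.int64(264), np.int64(236)) [551. -96. 114.] [182  59  55]
(np.int64(265), np.int64(236)) [550. -93. 111.] [174  54  51]
(np.int64(266), np.int64(236)) [556. -93. 117.] [138  43  41]
(np.int64(268), np.int64(236)) [554. -87. 112.] [132  41  38]
```

```bash
python3 - <<'E'
from fit import *
yaw=np.deg2rad(-10.6);O=np.array([538.4,-89.5]);x=np.array([np.cos(yaw),np.sin(yaw)]);A=O-60*x
print("axis",A)
for n in("top","scene"):
    z=np.load(f"pics/{n}0.npz");p=z["p"].astype(int);W=cloud(n,z["d"])
    print(n,"axis px deck/top",proj(n,[*A,103]),proj(n,[*A,150]))
    # bar: dark & near axis, high
    m=(W[...,2]>144)&(W[...,2]<160)&(np.hypot(W[...,0]-A[0],W[...,1]-A[1])<32)
    vs,us=np.nonzero(m);q=np.array([ray(n,u,v,150)[:2] for u,v in zip(us,vs)]).astype(np.float32)
    print(m.sum(),cv2.minAreaRect(q),q.mean(0))
    e,V=np.linalg.eigh(np.cov(q.T));print("pca deg",np.degrees(np.arctan2(V[1,1],V[0,1])),e)
n="top";z=np.load("pics/top0.npz");p=z["p"]
c=p[196:228,295:333];cv2.imwrite("pics/d0.png",cv2.resize(c,None,fx=18,fy=18,interpolation=cv2.INTER_NEAREST)[:,:,::-1])
for u,v in[(312.8,219.2)]:
    q=ray("top",u,v,103)[:2]-A;print(q,np.hypot(*q),np.degrees(np.arctan2(q[1],q[0])))
E
```

```text
axis [479.42387905 -78.46291896]
top axis px deck/top [311.83750012 210.82425557] [313.07687574 207.89659903]
101 ((479.20556640625, -78.23670196533203), (43.76865005493164, 16.208513259887695), 0.07892327010631561) [479.1366  -78.25092]
pca deg -176.18011097887666 [ 21.88913439 174.31251392]
scene axis px deck/top [255.61820136 218.79091412] [254.53558653 205.37172295]
93 ((485.50634765625, -79.416259765625), (45.70009994506836, 17.566917419433594), 3.6140034198760986) [485.74796 -79.69711]
pca deg -175.43954595149302 [ 25.80230558 174.66565411]
[-23.61546175  -2.41551599] 23.738676276467785 -174.15979140914857
```

View pics/d0.png

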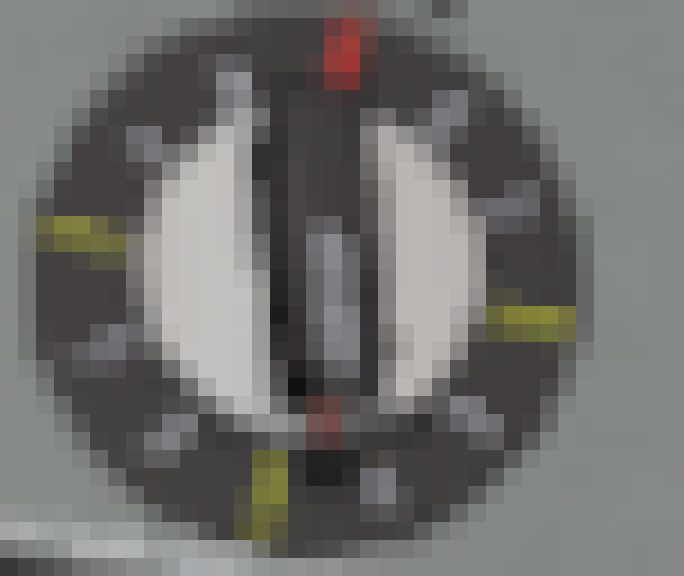

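Emit:
jog_arm(
  deltas="-46 -41 0 0.18 94; -93 -81 0 0.36 94; -139 -122 0 0.54 94; -185 -162 0 0.72 94; -232 -203 0 0.9 94; -278 -243 0 1.08 94; -324 -284 0 1.26 94; -371 -324 0 1.44 94; -417 -365 0 1.62 94; -463.5 -405 0 1.8 94",
)

```text
clock: 1.35
eef_pos: [479.6, -80.3, 219.4]
eef_rot: [-3.142, -0.0, 0.871]
wrist_force: [0.4, 1.1, -0.3]
finger_gap: 94.0
```

Emit:
jog_arm(
  deltas="0 0 0 0.18 94; 0 0 0 0.36 94; 0 0 0 0.54 94; 0 0 10 0.72 94; 0 0 20 0.807 94; 0 0 30 0.807 94; 0 0 40 0.807 94; 0 0 40 0.807 94; 0 0 40 0.807 94; 0 0 40 0.807 94",
)

```text
clock: 2.6
eef_pos: [479.5, -78.2, 179.8]
eef_rot: [3.141, -0.001, 0.07]
wrist_force: [-0.3, -0.1, 0.7]
finger_gap: 93.9
```

```bash
cat >look.py <<'E'
import sys
from h import *
def look(tag):
    s=manip.read_state();print(s["clock"].__round__(2) if hasattr(s["clock"],"__round__") else s["clock"],s["eef_pos"].round(2),"yaw",np.degrees(s["eef_rot"][2]).round(2),"F",s["wrist_force"].round(2),"M",s["moment"].round(3),"gap",round(s["finger_gap"],2),"q",s["joints"].round(3))
    if tag:
        n,c="scene",(200,180,140,130)
        ims=[]
        for n,(u,v,w,h) in(("scene",(200,180,120,120)),("top",(260,145,120,120))):
            p,d=optics.camera(n);np.savez(f"pics/{n}_{tag}.npz",p=p,d=d)
            ims.append(cv2.resize(p[v:v+h,u:u+w],(400,400),interpolation=cv2.INTER_CUBIC))
        cv2.imwrite(f"pics/{tag}.png",np.hstack(ims)[:,:,::-1])
if __name__=="__main__": look(sys.argv[1] if len(sys.argv)>1 else "")
E
python3 look.py a1
```

```text
2.6 [479.51 -78.19 179.85] yaw 4.02 F [-0.27 -0.06  0.74] M [ 0.007  0.092 -0.026] gap 93.89 q [-0.237  0.195  1.748 -0.     1.198  1.264]
```

View pics/a1.png

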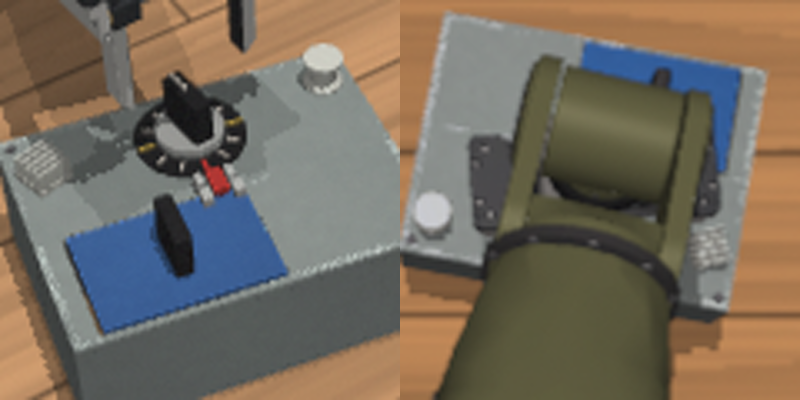

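Emit:
jog_arm(
  deltas="0 0 20 0 94; 0 0 35 0 60; 0 0 43.5 0 40; 0 0 43.5 0 25; 0 0 43.5 0 20; 0 0 43.5 0 10; 0 0 43.5 0 10; 0 0 43.5 0 10; 0 0 43.5 0 10; 0 0 43.5 0 10",
  squeeze=30,
)

```text
clock: 3.95
eef_pos: [479.3, -77.8, 136.0]
eef_rot: [-3.141, 0.0, 0.07]
wrist_force: [-0.4, 3.6, 1.1]
finger_gap: 15.8
```

```bash
python3 look.py a2
```

```text
3.95 [479.3  -77.8  136.01] yaw 4.0 F [-0.35  3.62  1.12] M [ 0.894  0.222 -0.024] gap 15.8 q [-2.370e-01  2.480e-01  1.794e+00  1.000e-03  1.099e+00  1.264e+00]
```

View pics/a2.png

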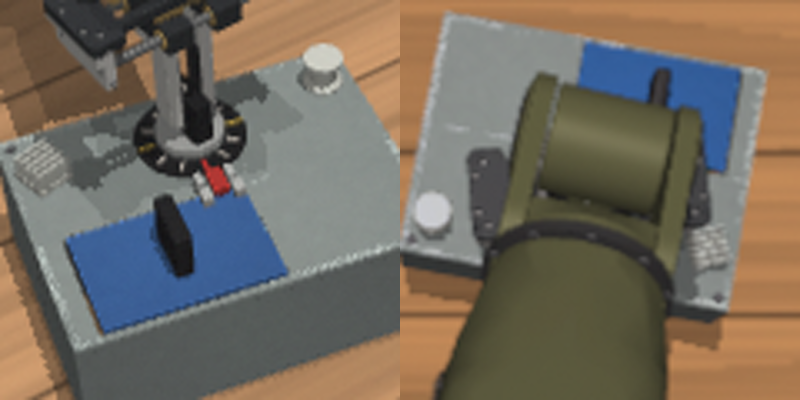

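Emit:
jog_arm(
  deltas="0 -0.5 0 -0.1 10; 0 -0.5 0 -0.25 10; 0 -0.5 0 -0.4 10; 0 -0.5 0 -0.55 10; 0 -0.5 0 -0.7 10; 0 -0.5 0 -0.85 10; 0 -0.5 0 -1.0 10; 0 -0.5 0 -1.15 10; 0 -0.5 0 -1.3 10; 0 -0.5 0 -1.4 10",
)

```text
clock: 5.3
eef_pos: [480.0, -78.2, 136.1]
eef_rot: [3.139, 0.001, 1.474]
wrist_force: [4.8, -1.8, -3.6]
finger_gap: 15.7
```

```bash
python3 look.py
```

```text
5.3 [479.95 -78.2  136.1 ] yaw 84.43 F [ 4.84 -1.79 -3.6 ] M [-0.42  -1.076 -0.058] gap 15.74 q [-2.360e-01  2.480e-01  1.794e+00 -1.000e-03  1.097e+00 -1.390e-01]
```

Emit:
jog_arm(
  deltas="-0.2 0.3 0 -0.1 10; -0.2 0.6 0 -0.2 10; -0.2 0.6 0 -0.3 10; -0.2 0.6 0 -0.37 10; -0.2 0.6 0 -0.41 10; -0.2 0.6 0 -0.43 10; -0.2 0.6 0 -0.439 10; -0.2 0.6 0 -0.439 10; -0.2 0.6 0 -0.439 10; -0.2 0.6 0 -0.439 10",
)

```text
clock: 6.55
eef_pos: [480.3, -78.1, 136.1]
eef_rot: [3.14, 0.001, 1.908]
wrist_force: [5.0, -0.6, -1.8]
finger_gap: 15.5
```

```bash
python3 look.py a3
```

```text
6.55 [480.35 -78.14 136.09] yaw 109.34 F [ 4.99 -0.64 -1.79] M [-0.169 -1.343 -0.167] gap 15.49 q [-0.236  0.249  1.792 -0.     1.098 -0.574]
```

View pics/a3.png

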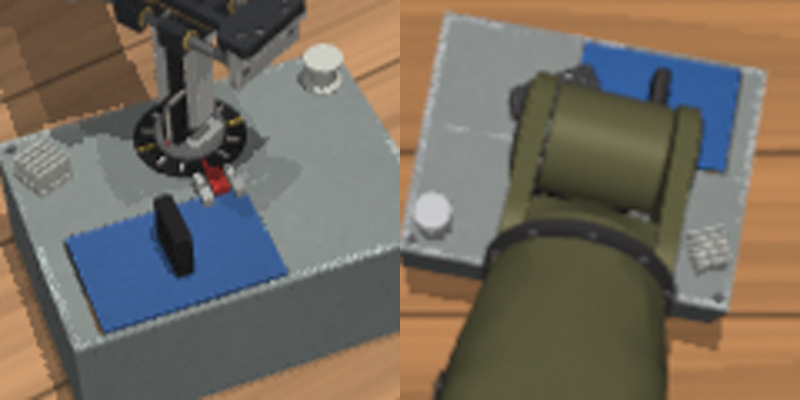

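```bash
python3 - <<'E'
from h import *
p=np.load("pics/scene_a3.npz")["p"].copy()
big=cv2.resize(p[200:242,232:282],None,fx=14,fy=14,interpolation=cv2.INTER_CUBIC)
yaw=np.deg2rad(-10.6)
for A,col in(((479.4,-78.3),(0,255,0)),((480.5,-78),(255,0,255))):
  for n in range(12):
    a=yaw-np.deg2rad(30*n);u,v=proj("scene",[A[0]+28*np.cos(a),A[1]+28*np.sin(a),102])
    cv2.circle(big,(int((u-232+.5)*14),int((v-200+.5)*14)),4 if n!=2 else 8,col,1)
cv2.imwrite("pics/a3z.png",big[:,:,::-1])
E
```

```text
(no output)
```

View pics/a3z.png

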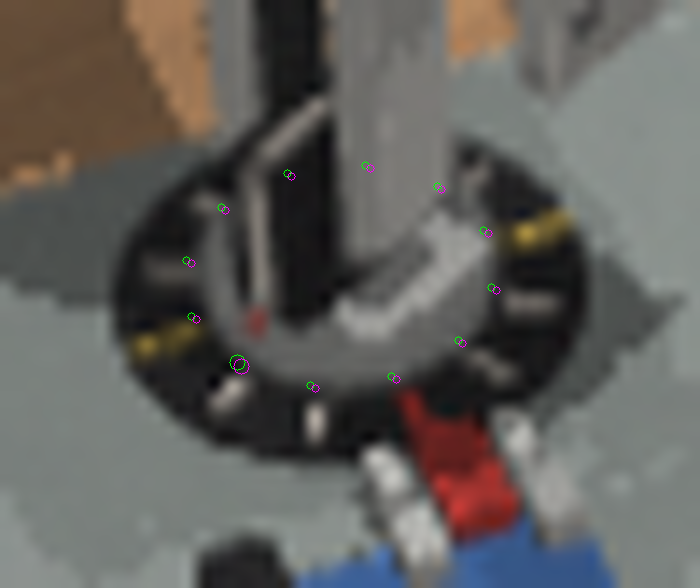

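```bash
python3 - <<'E'
from h import *
yaw=-10.6
Z=lambda X:((proj("scene",X)-[232,200]+.5)*14).round()
A=np.array([479.8,-78.2])
def P(n,r,z):
    a=np.deg2rad(yaw-30*n);return Z([*(A+r*np.array([np.cos(a),np.sin(a)])),z])
for n in(3,2,1,9,8,7,10):print("tick mid",n,P(n,35,101))
for n in(1.7,2,2.3,2.6,3):print(n,"top end",P(n,22,150),"bottom",P(n,22,112),"red",P(n,25,108),P(n,28,103),"topline start",P(n,0,150))
E
```

```text
tick mid 3 [157. 333.]
tick mid 2 [214. 391.]
tick mid 1 [306. 419.]
tick mid 9 [521. 225.]
tick mid 8 [464. 170.]
tick mid 7 [374. 144.]
tick mid 10 [532. 295.]
1.7 top end [259. 160.] bottom [273. 313.] red [265. 340.] [258. 370.] topline start [325.  83.]
2 top end [243. 153.] bottom [257. 306.] red [248. 331.] [239. 360.] topline start [325.  83.]
2.3 top end [229. 144.] bottom [244. 296.] red [232. 321.] [221. 348.] topline start [325.  83.]
2.6 top end [217. 133.] bottom [232. 286.] red [219. 308.] [207. 335.] topline start [325.  83.]
3 top end [206. 117.] bottom [221. 270.] red [207. 290.] [193. 314.] topline start [325.  83.]
```

Emit:
jog_arm(
  deltas="0 0 0 0.12 10; 0 0 0 0.29 10; 0 0 0 0.46 10; 0 0 0 0.63 10; 0 0 0 0.8 10; 0 0 0 0.97 10; 0 0 0 1.14 10; 0 0 0 1.3 10; 0 0 0 1.42 10; 0 0 0 1.5 10",
)

```text
clock: 7.9
eef_pos: [479.5, -77.9, 136.0]
eef_rot: [-3.141, 0.001, 0.405]
wrist_force: [-1.4, 1.0, 2.9]
finger_gap: 15.7
```

Emit:
jog_arm(
  deltas="0 0 0 0.03 10; 0 0 0 0.05 10; 0 0 0 0.065 10; 0 0 0 0.071 10; 0 0 0 0.071 10; 0 0 0 0.071 10; 0 0 0 0.071 10; 0 0 0 0.071 10; 0 0 0 0.071 10; 0 0 0 0.071 10",
)

```text
clock: 9.15
eef_pos: [479.6, -77.8, 136.0]
eef_rot: [-3.141, 0.001, 0.338]
wrist_force: [-3.8, 1.0, 6.4]
finger_gap: 15.5
```

```bash
python3 look.py a4; python3 - <<'E'
from h import *
p=np.load("pics/scene_a4.npz")["p"]
big=cv2.resize(p[200:242,232:282],None,fx=14,fy=14,interpolation=cv2.INTER_CUBIC)
cv2.imwrite("pics/a4z.png",big[:,:,::-1])
E
```

```text
9.15 [479.61 -77.82 135.97] yaw 19.38 F [-3.75  1.03  6.43] M [0.46  1.037 0.033] gap 15.5 q [-0.236  0.249  1.793  0.     1.1    0.996]
```

View pics/a4z.png

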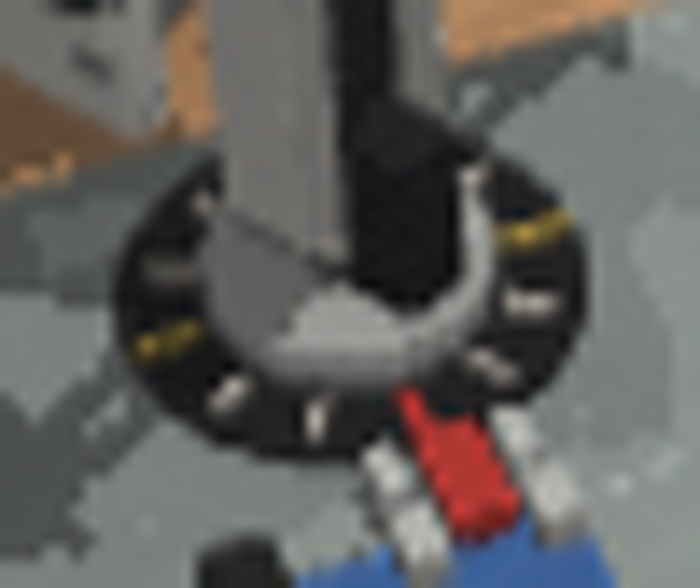

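```bash
cat >chk.py <<'E'
import sys
from h import *
ms=[]
def bolt(p):
    q=p[215:245,250:280].astype(int);m=(q[...,0]>120)&(q[...,1]<.5*q[...,0])
    v,u=np.nonzero(m);return m.sum(),u.mean().round(2)+250,v.mean().round(2)+215,v.min()+215,v.max()+215
print("ref",bolt(np.load("pics/scene_a4.npz")["p"]))
s=manip.read_state();ms.append(s["moment"][2])
p,d=optics.camera("scene");print("now",bolt(p))
s=manip.read_state();ms.append(s["moment"][2])
print(round(float(s["clock"]),2),s["eef_pos"].round(2),"turn from 5:",(np.degrees(s["eef_rot"][2])-19.4).round(2),"F",s["wrist_force"].round(1),"Mz",np.round(ms,3),"q6 eff",s["effort"][5].round(3),"gap",round(s["finger_gap"],2))
t=sys.argv[1];np.savez(f"pics/b_{t}.npz",p=p)
cv2.imwrite(f"pics/b_{t}.png",cv2.resize(p[200:242,232:282],None,fx=14,fy=14,interpolation=cv2.INTER_CUBIC)[:,:,::-1])
E
```

Emit:
jog_arm(
  deltas="0 0 0 -0.03 10; 0 0 0 -0.06 10; 0 0 0 -0.09 10; 0 0 0 -0.12 10; 0 0 0 -0.15 10; 0 0 0 -0.18 10; 0 0 0 -0.2 10; 0 0 0 -0.22 10; 0 0 0 -0.24 10; 0 0 0 -0.25 10",
)

```text
clock: 10.5
eef_pos: [479.7, -78.0, 136.0]
eef_rot: [-3.141, 0.0, 0.589]
wrist_force: [-3.5, 0.5, 5.3]
finger_gap: 15.6
```

```bash
python3 chk.py 1
```

```text
ref (np.int64(41), np.float64(264.41), np.float64(233.02), np.int64(228), np.int64(237))
now (np.int64(40), np.float64(264.45), np.float64(233.1), np.int64(228), np.int64(237))
10.55 [479.71 -77.96 135.98] turn from 5: 14.35 F [-3.4  1.7  5.4] Mz [-0.068  0.03 ] q6 eff 0.07 gap 16.13
```

Emit:
jog_arm(
  deltas="0 0 0 -0.006 10; 0 0 0 -0.012 10; 0 0 0 -0.018 10; 0 0 0 -0.024 10; 0 0 0 -0.03 10; 0 0 0 -0.036 10; 0 0 0 -0.042 10; 0 0 0 -0.048 10; 0 0 0 -0.054 10; 0 0 0 -0.06 10",
)

```text
clock: 11.8
eef_pos: [479.7, -78.0, 136.0]
eef_rot: [-3.141, 0.0, 0.648]
wrist_force: [-4.1, 2.0, 4.0]
finger_gap: 15.6
```

```bash
python3 chk.py 2
```

```text
ref (np.int64(41), np.float64(264.41), np.float64(233.02), np.int64(228), np.int64(237))
now (np.int64(41), np.float64(264.41), np.float64(233.02), np.int64(228), np.int64(237))
11.85 [479.73 -78.02 135.98] turn from 5: 17.76 F [-3.4 -0.1  5.3] Mz [-0.039 -0.025] q6 eff 0.059 gap 15.65
```

Emit:
jog_arm(
  deltas="0 0 0 -0.006 10; 0 0 0 -0.012 10; 0 0 0 -0.018 10; 0 0 0 -0.024 10; 0 0 0 -0.03 10; 0 0 0 -0.036 10; 0 0 0 -0.042 10; 0 0 0 -0.048 10; 0 0 0 -0.054 10; 0 0 0 -0.06 10",
)

```text
clock: 13.1
eef_pos: [479.8, -78.0, 136.0]
eef_rot: [3.142, 0.0, 0.708]
wrist_force: [-2.5, 0.6, 5.3]
finger_gap: 15.9
```

```bash
python3 chk.py 3
```

```text
ref (np.int64(41), np.float64(264.41), np.float64(233.02), np.int64(228), np.int64(237))
now (np.int64(41), np.float64(264.41), np.float64(233.02), np.int64(228), np.int64(237))
13.15 [479.77 -78.01 135.97] turn from 5: 21.19 F [-2.9 -0.2  4.9] Mz [-0.029 -0.02 ] q6 eff 0.051 gap 15.9
```

Emit:
jog_arm(
  deltas="0 0 0 -0.006 10; 0 0 0 -0.012 10; 0 0 0 -0.018 10; 0 0 0 -0.024 10; 0 0 0 -0.03 10; 0 0 0 -0.036 10; 0 0 0 -0.042 10; 0 0 0 -0.048 10; 0 0 0 -0.054 10; 0 0 0 -0.06 10",
)

```text
clock: 14.4
eef_pos: [479.8, -78.0, 136.0]
eef_rot: [3.142, 0.0, 0.768]
wrist_force: [-2.6, -0.7, 5.1]
finger_gap: 15.9
```

```bash
python3 chk.py 4
```

```text
ref (np.int64(41), np.float64(264.41), np.float64(233.02), np.int64(228), np.int64(237))
now (np.int64(41), np.float64(264.41), np.float64(233.02), np.int64(228), np.int64(237))
14.45 [479.8  -78.03 135.97] turn from 5: 24.63 F [-3.1 -0.8  4.8] Mz [-0.008 -0.063] q6 eff 0.041 gap 16.18
```

View pics/b_4.png

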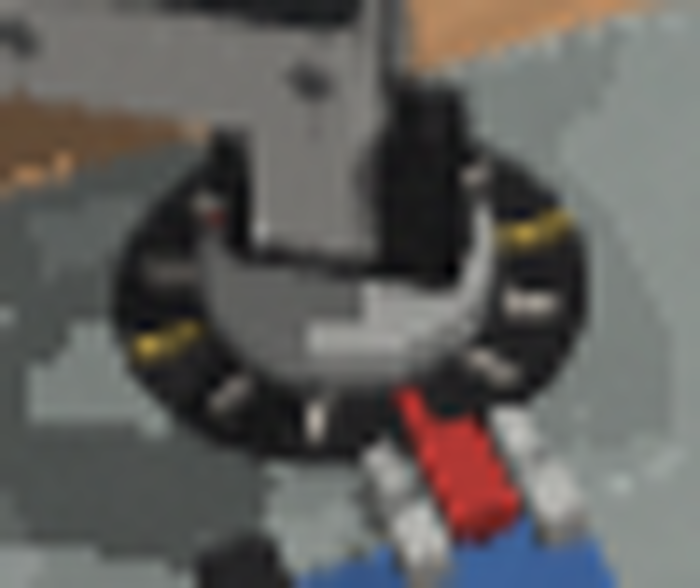

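```bash
python3 - <<'E'
from h import *
Z=lambda X:((proj("scene",X)-[232,200]+.5)*14+[17,6]).round()
A=np.array([479.8,-78.2])
def P(n,r,z):
    a=np.deg2rad(-10.6-30*n);return Z([*(A+r*np.array([np.cos(a),np.sin(a)])),z])
for n in(4,4.18,4.5,5):print(n,P(n,24,112),P(n,26,107),P(n,28,103),"tick",P(n,35,101),"bar end",P(n,22,112),P(n,22,150))
E
```

```text
4 [223. 230.] [214. 249.] [205. 263.] tick [168. 268.] bar end [234. 231.] [219.  78.]
4.18 [226. 221.] [217. 239.] [208. 253.] tick [172. 255.] bar end [237. 223.] [222.  70.]
4.5 [234. 206.] [226. 223.] [218. 236.] tick [184. 233.] bar end [244. 209.] [229.  57.]
5 [253. 185.] [247. 200.] [240. 211.] tick [212. 202.] bar end [261. 190.] [247.  37.]
```

Emit:
jog_arm(
  deltas="0 0 0 -0.006 10; 0 0 0 -0.012 10; 0 0 0 -0.018 10; 0 0 0 -0.024 10; 0 0 0 -0.03 10; 0 0 0 -0.036 10; 0 0 0 -0.042 10; 0 0 0 -0.048 10; 0 0 0 -0.054 10; 0 0 0 -0.06 10",
)

```text
clock: 15.7
eef_pos: [479.8, -78.1, 136.0]
eef_rot: [3.141, 0.0, 0.828]
wrist_force: [-3.7, -1.4, 4.2]
finger_gap: 15.7
```

```bash
python3 chk.py 5
```

```text
ref (np.int64(41), np.float64(264.41), np.float64(233.02), np.int64(228), np.int64(237))
now (np.int64(39), np.float64(264.51), np.float64(233.1), np.int64(228), np.int64(237))
15.75 [479.85 -78.06 135.98] turn from 5: 28.07 F [-3.4  0.   5. ] Mz [-0.057 -0.012] q6 eff 0.008 gap 15.81
```

Emit:
jog_arm(
  deltas="0 0 0 -0.006 10; 0 0 0 -0.012 10; 0 0 0 -0.018 10; 0 0 0 -0.024 10; 0 0 0 -0.03 10; 0 0 0 -0.036 10; 0 0 0 -0.042 10; 0 0 0 -0.048 10; 0 0 0 -0.054 10; 0 0 0 -0.06 10",
)

```text
clock: 17.0
eef_pos: [479.9, -78.0, 136.0]
eef_rot: [3.141, 0.0, 0.888]
wrist_force: [-2.9, -1.3, 4.5]
finger_gap: 15.5
```

```bash
python3 chk.py 6
```

```text
ref (np.int64(41), np.float64(264.41), np.float64(233.02), np.int64(228), np.int64(237))
now (np.int64(39), np.float64(264.51), np.float64(232.97), np.int64(228), np.int64(237))
17.05 [479.89 -78.02 136.  ] turn from 5: 31.51 F [-3.1 -1.6  5. ] Mz [0.02  0.008] q6 eff 0.035 gap 15.74
```

Emit:
jog_arm(
  deltas="0 0 0 -0.006 10; 0 0 0 -0.012 10; 0 0 0 -0.018 10; 0 0 0 -0.024 10; 0 0 0 -0.03 10; 0 0 0 -0.036 10; 0 0 0 -0.042 10; 0 0 0 -0.048 10; 0 0 0 -0.054 10; 0 0 0 -0.06 10",
)

```text
clock: 18.3
eef_pos: [479.9, -78.0, 136.0]
eef_rot: [3.141, 0.0, 0.948]
wrist_force: [-1.9, -2.8, 5.1]
finger_gap: 15.7
```

```bash
python3 chk.py 7
```

```text
ref (np.int64(41), np.float64(264.41), np.float64(233.02), np.int64(228), np.int64(237))
now (np.int64(36), np.float64(264.42), np.float64(232.67000000000002), np.int64(228), np.int64(236))
18.35 [479.92 -77.95 136.  ] turn from 5: 34.95 F [-2.6 -3.2  5.9] Mz [-0.012  0.023] q6 eff 0.054 gap 15.39
```

View pics/b_7.png

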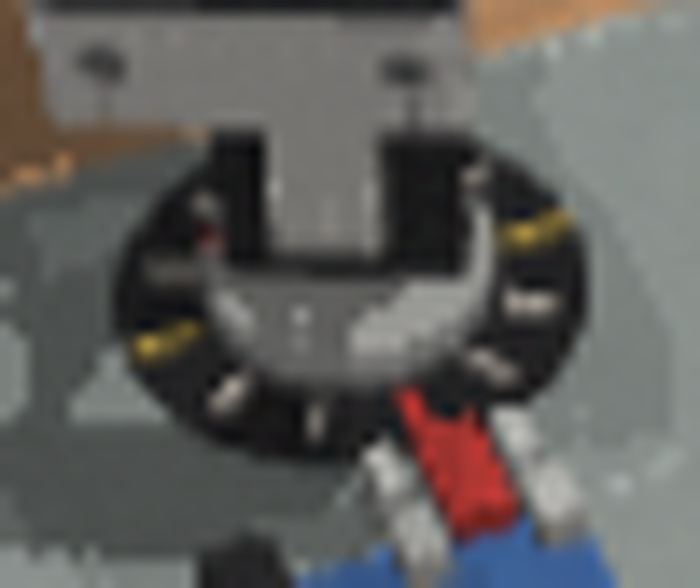

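Emit:
jog_arm(
  deltas="0 0 0 -0.006 10; 0 0 0 -0.012 10; 0 0 0 -0.018 10; 0 0 0 -0.024 10; 0 0 0 -0.03 10; 0 0 0 -0.036 10; 0 0 0 -0.042 10; 0 0 0 -0.048 10; 0 0 0 -0.054 10; 0 0 0 -0.06 10",
)

```text
clock: 19.6
eef_pos: [479.9, -78.0, 136.0]
eef_rot: [3.141, 0.0, 1.008]
wrist_force: [-2.0, -4.2, 5.0]
finger_gap: 16.0
```

```bash
python3 chk.py 8
```

```text
ref (np.int64(41), np.float64(264.41), np.float64(233.02), np.int64(228), np.int64(237))
now (np.int64(36), np.float64(264.42), np.float64(232.67000000000002), np.int64(228), np.int64(236))
19.65 [479.92 -77.97 136.  ] turn from 5: 38.38 F [-1.9 -5.   4.8] Mz [-0.041 -0.031] q6 eff 0.038 gap 16.02
```

Emit:
jog_arm(
  deltas="0 0 0 -0.006 10; 0 0 0 -0.012 10; 0 0 0 -0.018 10; 0 0 0 -0.024 10; 0 0 0 -0.03 10; 0 0 0 -0.036 10; 0 0 0 -0.042 10; 0 0 0 -0.048 10; 0 0 0 -0.054 10; 0 0 0 -0.06 10",
)

```text
clock: 20.9
eef_pos: [479.9, -77.9, 136.0]
eef_rot: [3.141, -0.0, 1.068]
wrist_force: [0.4, -3.3, 4.9]
finger_gap: 16.0
```

```bash
python3 chk.py 9
```

```text
ref (np.int64(41), np.float64(264.41), np.float64(233.02), np.int64(228), np.int64(237))
now (np.int64(37), np.float64(263.92), np.float64(231.95), np.int64(228), np.int64(237))
20.95 [479.93 -77.91 135.97] turn from 5: 41.82 F [-0.5 -4.7  5.2] Mz [0.103 0.048] q6 eff 0.136 gap 15.77
```

View pics/b_9.png

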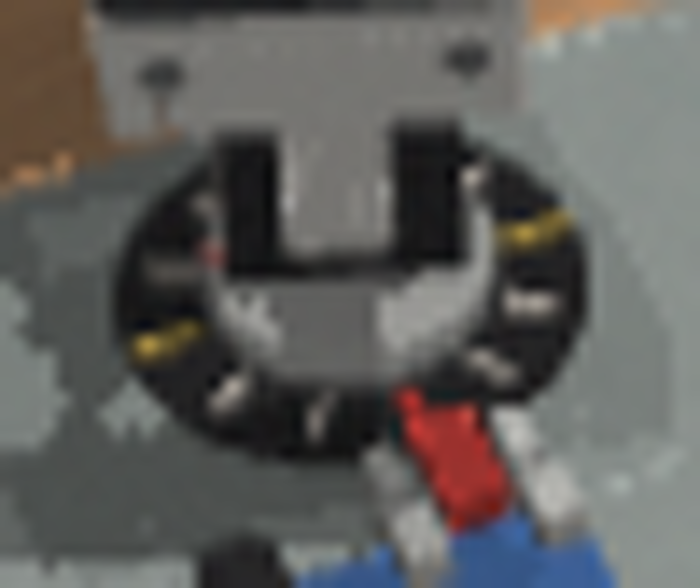

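```bash
python3 chk.py 9b; python3 -c "
from h import *
print(proj('scene',[530.5,-88,115])-proj('scene',[538.4,-89.5,115]))"
```

```text
ref (np.int64(41), np.float64(264.41), np.float64(233.02), np.int64(228), np.int64(237))
now (np.int64(37), np.float64(263.95), np.float64(231.95), np.int64(228), np.int64(237))
21.0 [479.91 -77.94 135.97] turn from 5: 41.79 F [-0.1 -4.5  4.6] Mz [0.048 0.074] q6 eff -0.02 gap 16.05
[-1.14520063 -2.22686408]
```

View pics/b_9b.png

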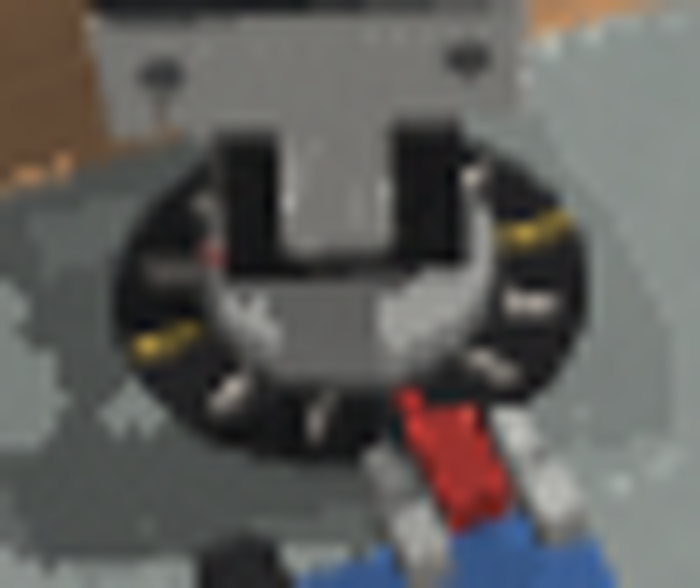

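```bash
cat >mz.py <<'E'
from h import *
M=[];Y=[];E=[]
for i in range(5):
    s=manip.read_state();M.append(s["moment"][2]);Y.append(np.degrees(s["eef_rot"][2])-19.4);E.append(s["effort"][5])
    if i<4: optics.camera("scene")
print(round(float(s["clock"]),2),"turn",np.mean(Y).round(2),"Mz",np.round(M,3),np.mean(M).round(3),"e6",np.round(E,3),np.mean(E).round(3),"F",s["wrist_force"].round(1),"M",s["moment"].round(2))
E
```

Emit:
jog_arm(
  deltas="0 0 0 -0.005 10; 0 0 0 -0.01 10; 0 0 0 -0.015 10; 0 0 0 -0.02 10; 0 0 0 -0.025 10; 0 0 0 -0.03 10; 0 0 0 -0.033 10; 0 0 0 -0.036 10; 0 0 0 -0.039 10; 0 0 0 -0.042 10",
)

```text
clock: 22.25
eef_pos: [480.0, -78.0, 136.0]
eef_rot: [3.141, -0.0, 1.11]
wrist_force: [1.0, -4.8, 4.4]
finger_gap: 15.7
```

```bash
python3 mz.py
```

```text
22.45 turn 44.2 Mz [-0.     0.056 -0.025 -0.024  0.048] 0.011 e6 [ 0.032  0.014 -0.049 -0.021 -0.009] -0.006 F [ 0.9 -6.1  5.5] M [-1.26 -0.15  0.05]
```

Emit:
jog_arm(
  deltas="0 0 0 -0.002 10; 0 0 0 -0.004 10; 0 0 0 -0.006 10; 0 0 0 -0.008 10; 0 0 0 -0.01 10; 0 0 0 -0.012 10; 0 0 0 -0.014 10; 0 0 0 -0.016 10; 0 0 0 -0.018 10; 0 0 0 -0.02 10",
)

```text
clock: 23.7
eef_pos: [479.9, -77.9, 136.0]
eef_rot: [3.141, -0.0, 1.13]
wrist_force: [0.7, -4.8, 5.0]
finger_gap: 15.9
```

```bash
python3 mz.py
```

```text
23.9 turn 45.34 Mz [-0.045 -0.015  0.044 -0.01  -0.015] -0.008 e6 [ 0.016  0.004 -0.039 -0.02  -0.012] -0.01 F [ 1.2 -5.5  4.9] M [-1.28 -0.2  -0.02]
```

Emit:
jog_arm(
  deltas="0 0 0 -0.002 10; 0 0 0 -0.004 10; 0 0 0 -0.006 10; 0 0 0 -0.008 10; 0 0 0 -0.01 10; 0 0 0 -0.012 10; 0 0 0 -0.014 10; 0 0 0 -0.016 10; 0 0 0 -0.018 10; 0 0 0 -0.02 10",
)

```text
clock: 25.15
eef_pos: [480.0, -78.0, 136.0]
eef_rot: [3.141, -0.0, 1.15]
wrist_force: [0.8, -5.4, 4.8]
finger_gap: 15.7
```

```bash
python3 mz.py
```

```text
25.35 turn 46.49 Mz [ 0.025 -0.006 -0.011  0.013 -0.039] -0.003 e6 [ 0.016  0.003 -0.039 -0.02  -0.012] -0.01 F [ 1.6 -5.   5.5] M [-1.27 -0.17 -0.04]
```

Emit:
jog_arm(
  deltas="0 0 0 -0.002 10; 0 0 0 -0.004 10; 0 0 0 -0.006 10; 0 0 0 -0.008 10; 0 0 0 -0.01 10; 0 0 0 -0.012 10; 0 0 0 -0.014 10; 0 0 0 -0.016 10; 0 0 0 -0.018 10; 0 0 0 -0.018 10",
)

```text
clock: 26.6
eef_pos: [480.0, -78.0, 136.0]
eef_rot: [3.141, -0.0, 1.168]
wrist_force: [0.8, -5.0, 4.3]
finger_gap: 15.6
```

```bash
python3 mz.py
```

```text
26.8 turn 47.52 Mz [-0.017  0.054 -0.046 -0.016  0.037] 0.002 e6 [-0.028 -0.015 -0.011 -0.01  -0.01 ] -0.015 F [ 1.  -5.2  4.8] M [-1.28 -0.23  0.04]
```

Emit:
jog_arm(
  deltas="0 0 0 -0.002 10; 0 0 0 -0.004 10; 0 0 0 -0.006 10; 0 0 0 -0.008 10; 0 0 0 -0.01 10; 0 0 0 -0.012 10; 0 0 0 -0.014 10; 0 0 0 -0.016 10; 0 0 0 -0.016 10; 0 0 0 -0.016 10",
)

```text
clock: 28.05
eef_pos: [480.0, -78.0, 136.0]
eef_rot: [3.141, -0.0, 1.184]
wrist_force: [2.0, -4.8, 4.2]
finger_gap: 15.8
```

```bash
python3 mz.py; python3 chk.py 10
```

```text
28.25 turn 48.43 Mz [-0.006  0.022  0.023 -0.062  0.005] -0.004 e6 [-0.01 -0.01 -0.01 -0.01 -0.01] -0.01 F [ 1.3 -5.7  4.7] M [-1.27 -0.29  0.01]
ref (np.int64(41), np.float64(264.41), np.float64(233.02), np.int64(228), np.int64(237))
now (np.int64(14), np.float64(264.5), np.float64(232.29), np.int64(228), np.int64(235))
28.3 [479.99 -77.96 136.01] turn from 5: 48.43 F [ 1.2 -4.6  5.1] Mz [ 0.005 -0.026] q6 eff -0.01 gap 15.76
```

View pics/b_10.png

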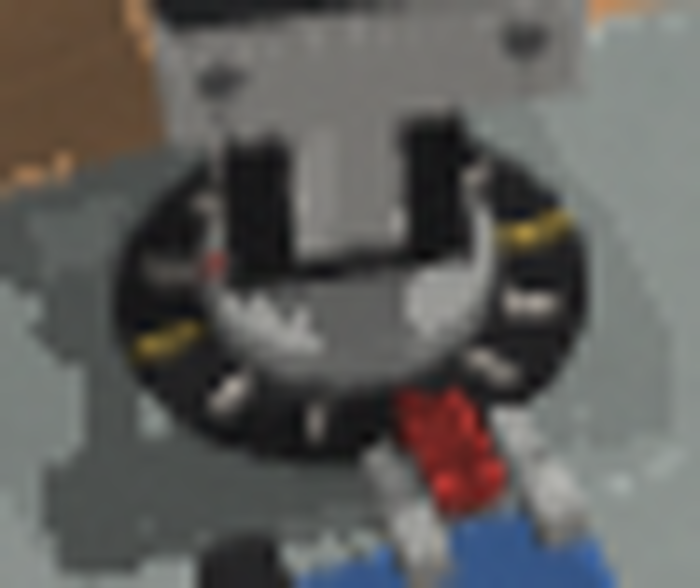

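Emit:
jog_arm(
  deltas="0 0 0 -0.002 10; 0 0 0 -0.004 10; 0 0 0 -0.006 10; 0 0 0 -0.008 10; 0 0 0 -0.01 10; 0 0 0 -0.012 10; 0 0 0 -0.014 10; 0 0 0 -0.016 10; 0 0 0 -0.016 10; 0 0 0 -0.016 10",
)

```text
clock: 29.55
eef_pos: [480.0, -78.0, 136.0]
eef_rot: [3.141, -0.0, 1.2]
wrist_force: [1.2, -3.9, 3.8]
finger_gap: 15.6
```

```bash
python3 mz.py
```

```text
29.75 turn 49.35 Mz [ 0.005  0.011  0.016 -0.013  0.021] 0.008 e6 [-0.01 -0.01 -0.01 -0.01 -0.01] -0.01 F [ 0.8 -5.2  4.5] M [-1.31 -0.25  0.02]
```

Emit:
jog_arm(
  deltas="0 0 0 -0.002 10; 0 0 0 -0.004 10; 0 0 0 -0.006 10; 0 0 0 -0.008 10; 0 0 0 -0.01 10; 0 0 0 -0.012 10; 0 0 0 -0.014 10; 0 0 0 -0.016 10; 0 0 0 -0.018 10; 0 0 0 -0.018 10",
)

```text
clock: 31.0
eef_pos: [480.0, -78.0, 136.0]
eef_rot: [3.141, -0.0, 1.218]
wrist_force: [1.6, -4.8, 4.3]
finger_gap: 16.0
```

```bash
python3 mz.py; python3 chk.py 11
```

```text
31.2 turn 50.38 Mz [ 0.021  0.035 -0.019 -0.008  0.077] 0.021 e6 [-0.028 -0.015 -0.011 -0.01  -0.01 ] -0.015 F [ 1.8 -4.9  4.4] M [-1.3  -0.33  0.08]
ref (np.int64(41), np.float64(264.41), np.float64(233.02), np.int64(228), np.int64(237))
now (np.int64(11), np.float64(264.64), np.float64(233.27), np.int64(229), np.int64(235))
31.25 [479.99 -77.97 135.98] turn from 5: 50.38 F [ 1.9 -5.6  4.7] Mz [ 0.077 -0.018] q6 eff -0.01 gap 15.78
```

View pics/b_11.png

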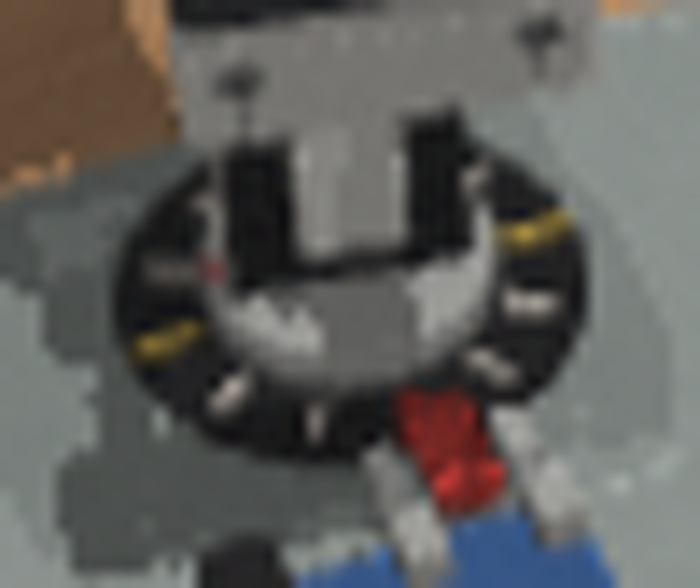

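```bash
python3 - <<'E'
from h import *
for k in "1 4 6 7 8 9 9b 10 11".split():
    p=np.load(f"pics/b_{k}.npz")["p"].astype(float)[222:242,255:275]
    w=np.clip(p[...,0]/(p.sum(-1)+1)-.45,0,.3);w[p[...,0]<50]=0
    v,u=np.mgrid[222:242,255:275]
    col=(w*(v>=229)).sum(1)
    print(k,(w*u).sum()/w.sum(),(w*v).sum()/w.sum(),"rows",np.round(w.sum(1)[4:18],1))
E
```

```text
1 264.39545405647027 232.97952602424292 rows [0.  0.  0.3 0.3 0.8 0.9 0.9 1.  0.9 1.  0.8 0.6 0.  0. ]
4 264.36709042381136 232.9367472747122 rows [0.  0.  0.3 0.3 0.9 0.9 0.9 1.  0.9 1.  0.8 0.6 0.  0. ]
6 264.38244185465 232.9512240850817 rows [0.  0.  0.3 0.3 0.9 0.9 0.8 0.9 0.8 1.  0.8 0.6 0.  0. ]
7 264.32419602748723 232.85915712027443 rows [0.  0.  0.3 0.4 0.9 0.9 0.8 1.  0.8 0.9 0.8 0.5 0.  0. ]
8 264.1956124438451 232.6993132914855 rows [0.  0.  0.3 0.4 0.9 1.  0.8 0.9 0.8 0.9 0.7 0.4 0.  0. ]
9 264.00654042345315 232.2954763493526 rows [0.  0.  0.3 0.7 0.9 1.  0.8 0.9 0.8 0.8 0.6 0.2 0.  0. ]
9b 264.0050688595227 232.28305743197078 rows [0.  0.  0.3 0.7 0.9 1.  0.8 0.9 0.8 0.8 0.6 0.1 0.  0. ]
10 263.70622317645683 231.44457644163347 rows [0.  0.  0.7 0.9 0.9 1.  0.8 0.9 0.8 0.6 0.  0.  0.  0. ]
11 263.68475469616953 231.49052928362204 rows [0.  0.  0.6 0.8 0.9 0.9 0.8 0.9 0.8 0.6 0.  0.  0.  0. ]
```

Emit:
jog_arm(
  deltas="0 0 0 -0.002 10; 0 0 0 -0.004 10; 0 0 0 -0.006 10; 0 0 0 -0.008 10; 0 0 0 -0.01 10; 0 0 0 -0.012 10; 0 0 0 -0.014 10; 0 0 0 -0.016 10; 0 0 0 -0.018 10; 0 0 0 -0.018 10",
)

```text
clock: 32.5
eef_pos: [480.0, -78.0, 136.0]
eef_rot: [3.141, -0.0, 1.236]
wrist_force: [0.6, -5.6, 5.2]
finger_gap: 16.1
```

```bash
python3 mz.py
```

```text
32.7 turn 51.41 Mz [-0.016 -0.015 -0.044  0.01  -0.027] -0.018 e6 [-0.063 -0.049 -0.045 -0.045 -0.044] -0.049 F [ 1.9 -5.2  4.3] M [-1.33 -0.29 -0.03]
```

Emit:
jog_arm(
  deltas="0 0 0 -0.002 10; 0 0 0 -0.004 10; 0 0 0 -0.006 10; 0 0 0 -0.008 10; 0 0 0 -0.01 10; 0 0 0 -0.012 10; 0 0 0 -0.014 10; 0 0 0 -0.014 10; 0 0 0 -0.014 10; 0 0 0 -0.014 10",
)

```text
clock: 33.95
eef_pos: [480.0, -78.0, 136.0]
eef_rot: [3.141, 0.0, 1.25]
wrist_force: [1.1, -5.7, 4.1]
finger_gap: 16.2
```

```bash
python3 mz.py; python3 chk.py 12
```

```text
34.15 turn 52.21 Mz [-0.139 -0.14  -0.1   -0.157 -0.128] -0.133 e6 [-0.112 -0.112 -0.112 -0.112 -0.112] -0.112 F [ 2.1 -5.9  5.6] M [-1.41 -0.29 -0.13]
ref (np.int64(41), np.float64(264.41), np.float64(233.02), np.int64(228), np.int64(237))
now (np.int64(15), np.float64(264.47), np.float64(232.87), np.int64(229), np.int64(235))
34.2 [480.01 -78.01 136.  ] turn from 5: 52.2 F [ 1.  -6.   5.2] Mz [-0.128 -0.123] q6 eff -0.112 gap 15.93
```

View pics/b_12.png

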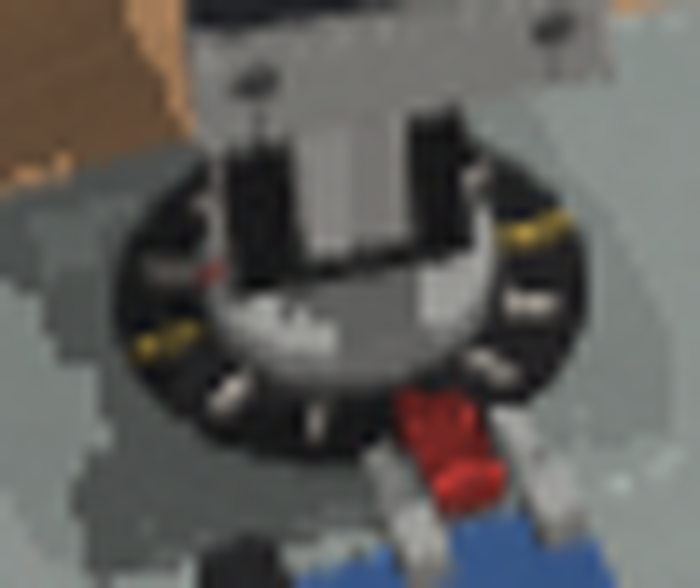

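Emit:
jog_arm(
  deltas="0 0 0 0 20; 0 0 0 0 30; 0 0 0 0 40; 0 0 0 0 45; 0 0 -15 0 45; 0 0 -30 0 45; 0 0 -50 0 60; 0 0 -50 0 60; 0 0 -50 0 60; 0 0 -50 0 60",
)

```text
clock: 35.45
eef_pos: [479.6, -77.8, 185.4]
eef_rot: [-3.141, 0.0, 1.25]
wrist_force: [-0.8, 0.2, -0.1]
finger_gap: 60.2
```

```bash
python3 look.py c1; python3 - <<'E'
from fit import *
z=np.load("pics/top0.npz");W=cloud("top",z["d"])
for lo in(136,139,141):
    m=(W[...,2]>lo)&(W[...,2]<156)&(abs(W[...,0]-577)<45)&(abs(W[...,1]+147)<45)
    vs,us=np.nonzero(m);q=np.array([ray("top",u,v,145)[:2] for u,v in zip(us,vs)]).astype(np.float32)
    print(lo,m.sum(),cv2.minAreaRect(q),q.mean(0))
s=manip.read_state();print(s["joints"])
E
```

```text
35.45 [479.6  -77.83 185.36] yaw 71.61 F [-0.85  0.23 -0.12] M [-0.056  0.095 -0.023] gap 60.22 q [-0.236  0.19   1.74   0.     1.212  0.085]
136 92 ((577.2796630859375, -147.37783813476562), (14.417732238769531, 47.5242919921875), 79.70628356933594) [ 577.2851  -147.25304]
139 86 ((577.7698974609375, -147.45639038085938), (14.391173362731934, 46.5412712097168), 79.59877014160156) [ 578.1504  -147.70567]
141 79 ((577.726318359375, -147.68722534179688), (13.967070579528809, 46.534725189208984), 79.70293426513672) [ 577.59644 -147.56789]
[-2.36320506e-01  1.90378885e-01  1.73969408e+00 -1.95927748e-05
  1.21237565e+00  8.46908685e-02]
```

View pics/c1.png

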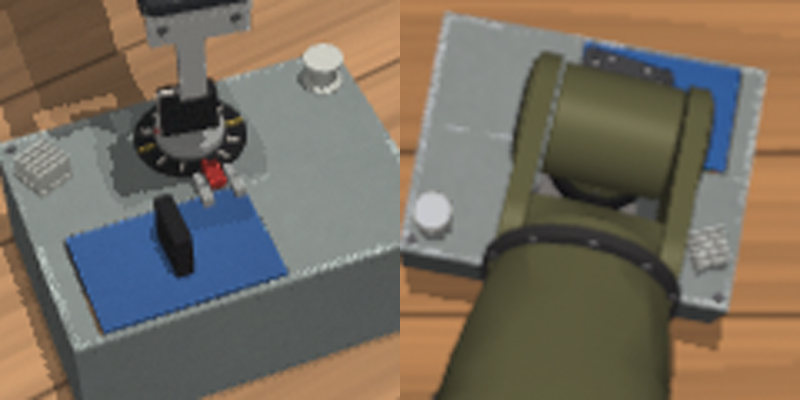

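Emit:
jog_arm(
  deltas="-4 13 0 0.15 60; -9 29 0 0.32 60; -14 46 0 0.49 60; -19 63 0 0.66 60; -24 80 0 0.83 60; -29 97 0 1.0 60; -33 110 0 1.17 60; -34.7 115.5 0 1.33 60; -34.7 115.5 0 1.435 60; -34.7 115.5 0 1.435 60",
)

```text
clock: 36.8
eef_pos: [578.4, -147.3, 185.5]
eef_rot: [-3.141, 0.001, -0.185]
wrist_force: [-0.2, -0.6, 0.4]
finger_gap: 60.0
```

```bash
python3 look.py c2
```

```text
36.8 [ 578.43 -147.26  185.51] yaw -10.57 F [-0.18 -0.63  0.41] M [0.023 0.162 0.047] gap 60.01 q [-0.311  0.432  1.422  0.     1.288  1.445]
```

View pics/c2.png

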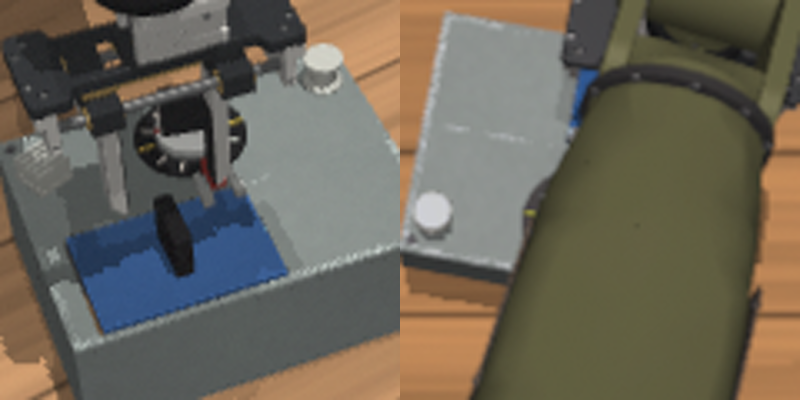

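Emit:
jog_arm(
  deltas="0 0 20 0 60; 0 0 40 0 60; 0 0 50 0 60; 0 0 52 0 50; 0 0 52 0 30; 0 0 52 0 20; 0 0 52 0 8; 0 0 52 0 8; 0 0 52 0 8; 0 0 52 0 8",
  squeeze=20,
)

```text
clock: 38.15
eef_pos: [578.7, -146.7, 134.2]
eef_rot: [-3.141, -0.0, -0.185]
wrist_force: [0.3, 5.1, 1.8]
finger_gap: 14.2
```

```bash
python3 look.py
```

```text
38.15 [ 578.71 -146.72  134.18] yaw -10.59 F [0.26 5.15 1.79] M [ 0.98   0.085 -0.005] gap 14.21 q [-3.100e-01  4.820e-01  1.475e+00  1.000e-03  1.185e+00  1.445e+00]
```

Emit:
jog_arm(
  deltas="0 -2 0 0 8; 0 -6 0 0 8; 0 -12 0 0 8; 0 -19 0 0 8; 0 -26 0 0 8; 0 -33 0 0 8; 0 -40 0 0 8; 0 -47 0 0 8; 0 -54 0 0 8; 0 -60 0 0 8",
)

```text
clock: 39.4
eef_pos: [589.8, -87.7, 134.1]
eef_rot: [3.142, -0.0, -0.185]
wrist_force: [-0.8, -2.1, 4.6]
finger_gap: 13.7
```

```bash
python3 look.py c3
```

```text
39.4 [589.76 -87.73 134.13] yaw -10.6 F [-0.83 -2.12  4.59] M [-0.472  0.348 -0.026] gap 13.72 q [-0.209  0.48   1.477 -0.     1.184  1.547]
```

View pics/c3.png

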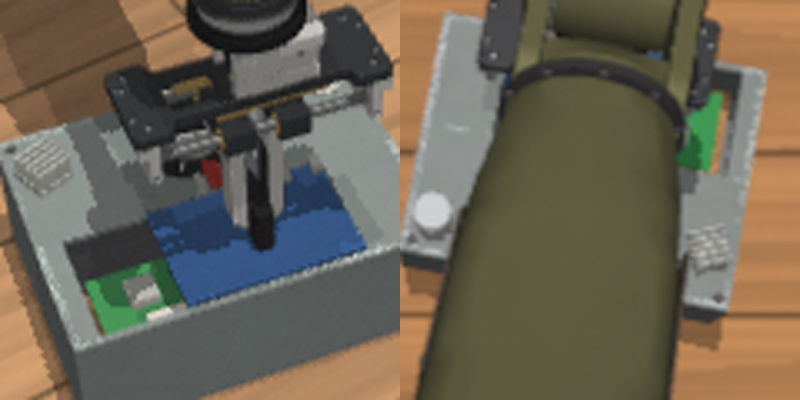

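Lid slides freely; the interior is showing. Continuing to the stop.

Emit:
jog_arm(
  deltas="0 -6 0 0 8; 0 -12 0 0 8; 0 -18 0 0 8; 0 -24 0 0 8; 0 -30 0 0 8; 0 -34 0 0 8; 0 -37 0 0 8; 0 -39 0 0 8; 0 -40 0 0 8; 0 -40.5 0 0 8",
)

```text
clock: 40.75
eef_pos: [597.1, -48.3, 134.1]
eef_rot: [3.141, -0.0, -0.185]
wrist_force: [-0.5, -5.7, 5.3]
finger_gap: 14.3
```

```bash
python3 look.py
```

```text
40.75 [597.14 -48.34 134.14] yaw -10.6 F [-0.48 -5.69  5.3 ] M [-0.971  0.403 -0.012] gap 14.29 q [-0.142  0.486  1.468 -0.     1.187  1.614]
```

Emit:
jog_arm(
  deltas="0 -0.4 0 0 8; 0 -0.8 0 0 8; 0 -1.2 0 0 8; 0 -1.6 0 0 8; 0 -2 0 0 8; 0 -2 0 0 8; 0 -2 0 0 8; 0 -2 0 0 8; 0 -2 0 0 8; 0 -2 0 0 8",
)

```text
clock: 42.0
eef_pos: [597.2, -48.2, 134.2]
eef_rot: [3.139, -0.0, -0.186]
wrist_force: [-3.9, -15.0, 6.1]
finger_gap: 14.2
```

```bash
python3 look.py
```

```text
42.0 [597.19 -48.21 134.17] yaw -10.65 F [ -3.87 -14.98   6.06] M [-2.783  0.901  0.064] gap 14.19 q [-0.14   0.487  1.468 -0.003  1.187  1.617]
```

Emit:
jog_arm(
  deltas="0 1.5 0 0 8; 0 1.5 0 0 20; 0 1.5 0 0 35; 0 1.5 0 0 45; 0 1.5 0 0 50; 0 1.5 -20 0 50; 0 1.5 -60 0 50; 0 1.5 -100 0 50; 0 1.5 -120 0 50; 0 1.5 -120 0 50",
)

```text
clock: 43.25
eef_pos: [597.5, -48.0, 255.1]
eef_rot: [-3.141, -0.003, -0.185]
wrist_force: [0.5, -0.3, -1.0]
finger_gap: 50.4
```

Emit:
jog_arm(
  deltas="0 -50 0 0 50; 0 -100 0 0 50; 0 -150 0 0 50; 0 -200 0 0 50; 0 -250 0 0 50; 0 -290 0 0 50; 0 -300 0 0 50; 0 -300 0 0 50; 0 -300 0 0 50; 0 -300 0 0 50",
)

```text
clock: 44.5
eef_pos: [652.5, 245.7, 254.2]
eef_rot: [-3.142, -0.0, -0.187]
wrist_force: [0.6, -0.0, 0.8]
finger_gap: 50.0
```

```bash
python3 look.py e1; python3 - <<'E'
from fit import *
z=np.load("pics/top_e1.npz");W=cloud("top",z["d"]);p=z["p"].astype(int)
m=(W[...,2]>139)&(W[...,2]<156)&(abs(W[...,0]-596)<40)&(abs(W[...,1]+48)<45)
vs,us=np.nonzero(m);q=np.array([ray("top",u,v,145)[:2] for u,v in zip(us,vs)]).astype(np.float32)
print("handle",cv2.minAreaRect(q))
y=np.array([.184,.983]);print("travel",(np.array(cv2.minAreaRect(q)[0])-[577.7,-147.5])@y)
m=(W[...,2]>144)&(W[...,2]<160)&(np.hypot(W[...,0]-479.4,W[...,1]+78.3)<32)
vs,us=np.nonzero(m);q=np.array([ray("top",u,v,150)[:2] for u,v in zip(us,vs)]).astype(np.float32);print("bar",cv2.minAreaRect(q))
cv2.imwrite("pics/e1t.png",p.astype(np.uint8)[:,:,::-1])
E
```

```text
44.5 [652.51 245.67 254.18] yaw -10.69 F [ 0.59 -0.01  0.8 ] M [ 0.046  0.19  -0.051] gap 49.95 q [ 0.308  0.63   0.968 -0.     1.543  2.065]
handle ((596.2805786132812, -49.862178802490234), (13.445148468017578, 46.11930465698242), 78.65437316894531)
travel 99.39680470199583
bar ((478.70440673828125, -78.43864440917969), (43.43841552734375, 17.107410430908203), 69.7303237915039)
```

View pics/e1.png

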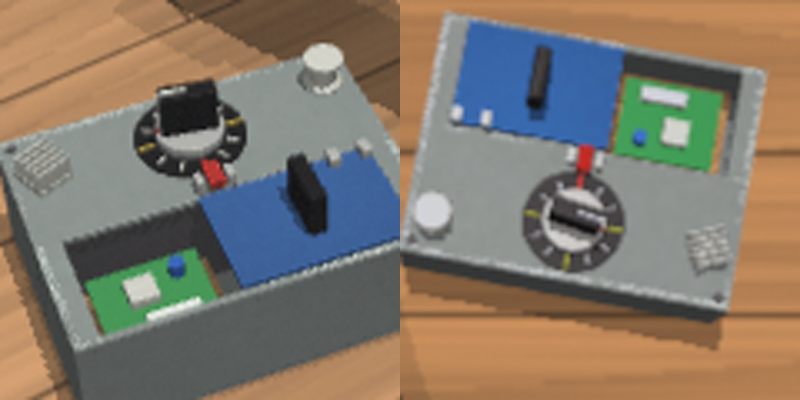

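View pics/e1t.png

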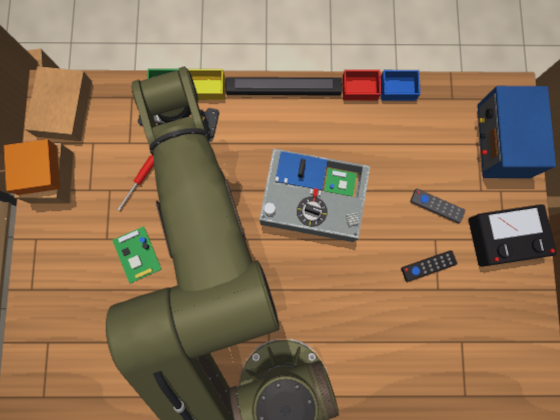

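```bash
python3 -c "
from cell import workorder
print(workorder.sign_off())"
```

```text
the job is handed in; nothing more can be done
None
```

The strongbox is open: I dialled left to 2, right to 5, then slowly left to the stop. I then slid the blue lid fully open, let go, and handed the job in at 44.6 s.

**Dial:**
- I did all the turning in one grasp. A picture check put the first stop at 2.0 (within about 0.1 of a number). The 5 came from the tool's yaw only, as the gripper partly hid the pointer.
- The bolt had started to move by about 38–42° past 5, and pictures at 48° showed it fully in.
- I stopped at 52.2°, when the torque reached 0.13 N m at the wrist and 0.10 N m from joint 6. I pushed no harder.
- The dial's friction never showed clearly in the readings before the stop. The true load on the stop could be somewhat higher than the reading; I estimate at most about 0.37 N m, still under the 0.4 limit.

**Lid:** The arm moved it 100.1 mm. It then held dead while the push rose to about 15 N, so it was on its stop. The final top picture gave 99.4 mm, which agrees within the camera's accuracy.

**After letting go:** The wrist force was about zero and the gripper clear of everything. In the final pictures the bolt is in, and the spool, heat sink, remotes, screwdriver and circuit board look where they were. I checked those by eye only.

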